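Change over the oil bottles in the bench rack

ROBOT

A 6-joint arm with a two-finger parallel gripper is mounted at the origin on the work surface. World frame = base frame: x ahead of the robot, y to its left, z up, the work surface at z = 0. Lengths are in m, angles in rad, forces in N, time in s.
With the tool pointing down it reaches from about 0.275 to 0.775 m from the base axis. Payload 14.6 kg.
Tool frame: the origin (TCP) lies where the fingers leave the gripper's body, on its centre line; the fingertips stand 73 mm ahead of it and the grasp point (between the pads) lies 54 mm ahead of it; z points along the fingers, y is the line along which they close (so a half turn about z gives the same grasp; the last joint's range is limited). The gripper opens to 85 mm and grips with 20 to 120 N. Pads are 22 mm wide; open, the fingers measure 114 mm over their backs; the gripper's body (76 mm by 85 mm) begins 54 mm behind the grasp point. The pads swing forward as they close: fully open they stand 13 mm farther back than shut.
Start: joints at [-1.463, 0.263, -0.048, 1.259, 0, 1.415], TCP at [0.136, -0.507, 0.304] pointing down, gripper open.
Joint ranges: [-2.65, 2.65], [-0.89, 1.7], [-1.18, 1.37], [-2.13, 2.11], [-1.35, 1.29], [-3.14, 3.14]. Speed limits (rad/s): [1.89, 1.89, 2.57, 2.79, 3.14, 3.14].

INTERFACE

Orientations are given as a unit quaternion [x, y, z, w].
In Python, from station import readout, viewer, ticket gives the robot as it stands.
- The arm moves only by the tool step_arm, never from a script. Its argument "deltas" is a list of rows, each an object of numbers: "x", "y", "z": the shift along the tool's x, y, z in m; "ax", "ay", "az": the turn, a rotation vector about the tool's x, y, z in degrees; "gripper": the gripper's target within -1 to 1 (fully open at 1, half-way at 0, shut at -1). A call has 1 to 8 rows; each row is the pose to reach, as a shift and turn from the pose commanded when the call began, along the tool's axes at that moment; what a row does not reach only later rows make up. A row lasts 1/8 s, in which the tool goes at most 62.5 mm and 10.7 degrees, less where a joint would pass 70% of its speed; a pose out of reach is approached as far as the arm can. A call with a gripper value outside its range is refused whole. The fingers move at their own pace and stop on an object; "squeeze" is the grip in N (left out, the last holds). Time passes only in rows, so rows that repeat a pose let the fingers close. It gives the time, the measured TCP pose, the force, the opening and the grip force at its end, in the units of the state.
- readout.get_state(): the state, without advancing time (a new reading comes with each control period).
- viewer.snapshot(name): name is "scene" or "top"; returns (picture, depth): 480x640x3 uint8, red, green, blue; 480x640 float32, m along the optical axis (not along the pixel's ray), 0 where there is no reading.
- viewer.calibration(name): a dict with "camera_matrix" (3x3 intrinsics, pixels), "rvec" (rotation vector, rad) and "tvec" (3), from world to camera coordinates, as OpenCV has them. Camera axes: x right, y down, z forward; pixel columns grow to the right and rows downward; lengths in m; the calibration is good to about 2 mm. A picture is of the moment at which its call begins. calibration takes no time and is no camera call.
- ticket.finish_job(): hands the job in; it is judged then, once.
The state is a dict: "t": time; "joint_pos": joint angles; "dq": joint speeds; "tau": joint torques, N m; "eef_pos": TCP position; "eef_rot": TCP orientation; "contact_force": force on the tool from outside, world axes, zero at the start; "ft_torque": the same for the moment, N m; "opening": finger opening in m; "finger_force": force on a finger pad.
Only numpy, scipy, OpenCV 4.12 (cv2) and the standard library are available. Lean on these libraries where they do the work, as an engineer would, in place of code of your own. Each camera call takes 0.05 s, during which the arm holds its last target. There are 200 camera calls.

TASK

We are changing from cutting oil to way oil. In the oil rack, push the raised red spout cap fully down so that its bottle is shut, and pull the blue spout cap straight up to the end of its travel so that its bottle is open. Leave the green cap as you find it.

Things in the scene. Friction and masses are not known exactly. Their poses are not given: they have to be found in the camera images.
- red_cap_top (a point): Centre of the top face of the red push-pull spout cap (an upright cylinder 27 mm across, 31 mm tall; top 5 mm is a rim 29 mm across). It slides only up and down and never comes off: top at 197 mm above the bench when shut, 217 mm when fully open; stops at both ends. A friction detent holds it wherever it is left; it takes 5 N to move. Starts raised 13 to 20 mm.
- blue_cap_top (a point): Centre of the top face of the blue spout cap, in build, size and travel like the red one; starts shut or within 2 mm of it. A shut cap stands 1 mm above a black neck collar 34 mm across and 11 mm tall; under the collar the bottle's shoulder widens to its 68 mm diameter at 136 mm above the bench.
- green_cap_top (a point): Centre of the top face of the green spout cap, in build, size and travel like the red one. It starts at any height from shut to open and is to be left so.
- rack: Grey steel oil rack, 96 x 330 x 100 mm, origin at the centre of its underside on the bench, the long side along its y. Fixed, with three white squeeze bottles held firmly in it upright in a row along y, at y = -105, 0 and 105 mm (colours in any order), each with a band and a spout cap of its colour. The rack is turned up to 20 degrees.
There are look-alikes about, which are no part of the job. Leave any pink or yellow look-alike of the part that bears blue_cap_top alone.

How it is judged:
By the outcome, as a careful person would: the job done as asked, in the order asked, and still so for the second after the job is handed in, with the robot touching nothing.
It also fails if it takes over 32 s, if anything falls off the work surface, if the arm or the gripper's body presses on something with over 40 N, if the wrist force passes 120 N, or if a joint passes its speed limit or range.

## Working session

There is one attempt and no reset: what is moved stays moved. The work goes in short steps, Python scripts to look and compute and a tool call to move; the robot and the scene stay as the last step left them, time stands still between calls to the robot, and variables do not carry over. Pictures are saved under pics/ and viewed, at most 10 in all, crops included, and the job is handed in when it is done.

Besides the shell and the picture viewer there is one more tool, called after ">>>" as name([rows], argument=value, ...), one row to a line, values as JSON. step_arm: Moves the arm, as the interface text tells. Its arguments: {"type":"object","properties":{"deltas":{"type":"array"},"squeeze":{"type":"number"}},"required":["deltas"]}

```bash
mkdir -p pics; cat > h.py <<'E'
import numpy as np, cv2
from station import readout, viewer, ticket
def snap(n):
    p,d=viewer.snapshot(n); return p,d
def cam(n):
    c=viewer.calibration(n); K=np.array(c["camera_matrix"]);R=cv2.Rodrigues(np.array(c["rvec"],float))[0];t=np.array(c["tvec"],float).ravel();return K,R,t
def w(n,u,v,z):
    K,R,t=cam(n); return R.T@(np.linalg.inv(K)@[u,v,1]*z-t)
def ray(n,u,v):
    K,R,t=cam(n); d=R.T@np.linalg.inv(K)@[u,v,1]; return -R.T@t,d/np.linalg.norm(d)
def proj(n,p):
    K,R,t=cam(n); q=K@(R@np.array(p)+t); return q[:2]/q[2]
def tri(a,b):
    (o1,d1),(o2,d2)=ray(*a),ray(*b)
    s=np.linalg.lstsq(np.c_[d1,-d2],o2-o1,rcond=None)[0]
    p,q=o1+s[0]*d1,o2+s[1]*d2
    return (p+q)/2,np.linalg.norm(p-q)
E
python3 - <<'E'
from h import *
for n in("scene","top"):
    p,d=snap(n); cv2.imwrite(f"pics/{n}0.png",p[...,::-1]); np.save(n+"0.npy",d)
    K,R,t=cam(n); print(n,K[0,0],-R.T@t)
s=readout.get_state(); print(s)
E
```

```text
scene 553.24128153596 [ 1.0004521  -0.38291493  0.66481961]
top 455.8043783316393 [0.4099112  0.03274831 0.85991719]
{'t': 0.1, 'joint_pos': array([-1.46328783e+00,  2.63479212e-01, -4.88247493e-02,  1.25942713e+00,
       -8.27968396e-07,  1.41549969e+00]), 'dq': array([-0.00016193, -0.00100709,  0.00188764,  0.00208889, -0.00038794,
        0.00075331]), 'tau': array([ 2.63081965e-03, -6.38581038e+01,  3.85061789e+01,  1.00167026e-02,
       -1.87115074e-04,  1.93003535e-05]), 'eef_pos': array([ 0.13636817, -0.50680579,  0.30348891]), 'eef_rot': array([ 9.91378989e-01,  1.31024734e-01,  1.07527466e-05, -4.67259186e-04]), 'contact_force': array([0.18267388, 0.17902021, 0.19411261]), 'ft_torque': array([0.00857969, 0.00028347, 0.03525891]), 'finger_force': 0.0, 'opening': 0.08535954091227793}
```

View pics/scene0.png

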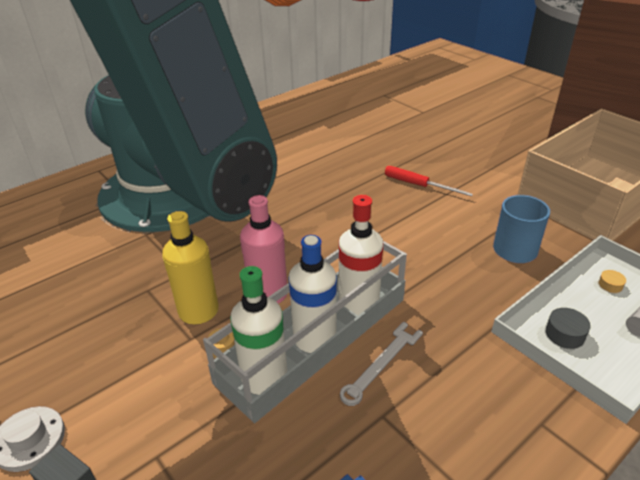

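View pics/top0.png

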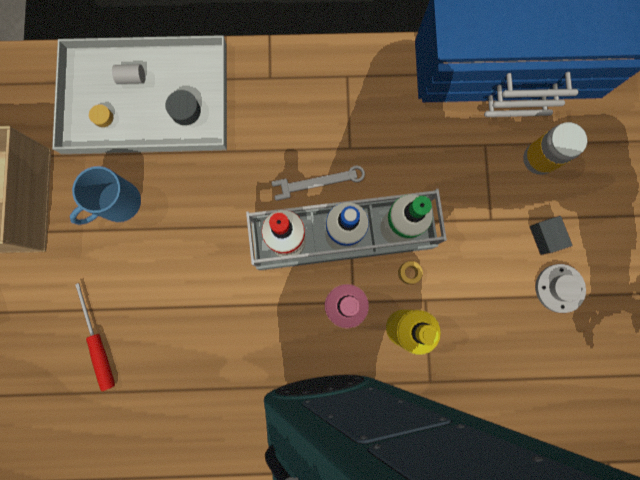

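The rack holds red (scene 362,203 / top 281,224), blue (311,248 / 349,216) and green (251,280 / 420,206). Pink (258,208 / 348,306) and yellow (179,225 / 425,333) are free-standing look-alikes. The blue one in the rack, with the blue band, is the one meant. I'll confirm this in an enlarged crop.

```bash
python3 - <<'E'
import cv2, numpy as np
a=cv2.imread("pics/scene0.png")[185:315,225:385]; b=cv2.imread("pics/top0.png")[180:270,245:445]
A=cv2.resize(a,None,fx=4,fy=4,interpolation=cv2.INTER_CUBIC);cv2.imwrite("pics/cs.png",A)
B=cv2.resize(b,None,fx=4,fy=4,interpolation=cv2.INTER_CUBIC);cv2.imwrite("pics/ct.png",B)
E
```

```text
(no output)
```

View pics/cs.png

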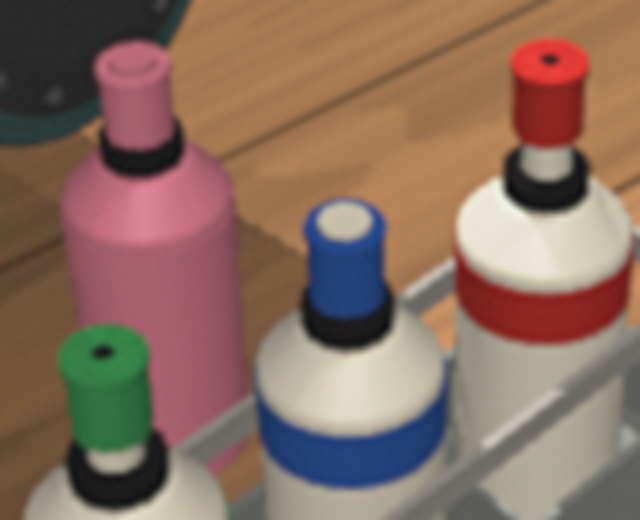

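View pics/ct.png

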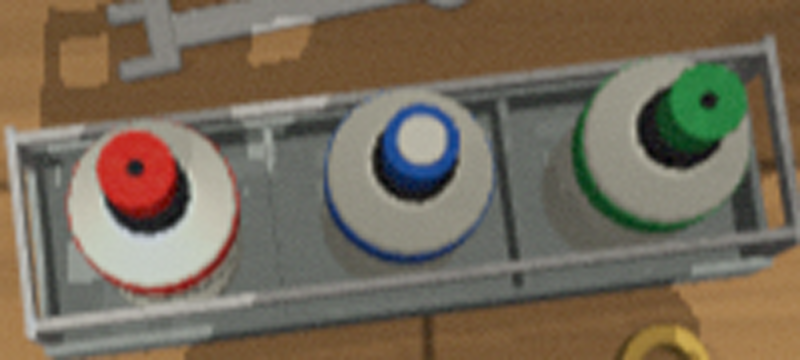

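The crops confirm it. In the rack, blue is shut, its top at crop (345,221) / (422,138). Red is raised, at (549,62) / (135,169). Green is raised, at (104,353) / (709,101). Pink has a pink body and stands outside the rack.

```bash
python3 - <<'E'
from h import *
P={'red':((549,62),(135,169)),'blue':((345,221),(422,138)),'green':((104,353),(709,101)),'pink':((134,57),None)}
d=np.load("top0.npy");D=np.load("scene0.npy")
for k,(s,t) in P.items():
    s=(225+s[0]/4-.375,185+s[1]/4-.375)
    if t:
        t=(245+t[0]/4-.375,180+t[1]/4-.375)
        print(k,*tri(("scene",*s),("top",*t)),w("top",*t,d[round(t[1])-1,round(t[0])+2]),w("scene",*s,D[round(s[1]),round(s[0])+2]))
    else: print(k,w("scene",*s,D[round(s[1]),round(s[0])]))
s=(225+210*0+171/4,0)
print('yellow',w("top",425,333,d[333,425]))
E
```

```text
red [0.52607876 0.08473951 0.21028764] 0.0013426933645237463 [0.5257818  0.0849466  0.21431205] [0.52749901 0.08242077 0.21192027]
blue [ 0.53705479 -0.02028359  0.19830941] 0.0012166859150183906 [ 0.5370279  -0.01963319  0.20032226] [ 0.5386307  -0.02228459  0.20022295]
green [ 0.54663264 -0.12504325  0.20653174] 0.0005803705083675595 [ 0.54627011 -0.12420053  0.20900585] [ 0.5473754  -0.12579635  0.20746812]
pink [ 0.40500206 -0.01579124  0.19602493]
yellow [ 0.36178733 -0.12061657  0.19781827]
```

>>> step_arm([
  {"x": 0.03,"y": -0.03,"z": -0.03,"az": -10,"gripper": -1},
  {"x": 0.53,"y": -0.47,"z": -0.03,"az": -80.6,"gripper": -1},
  {"x": 0.53,"y": -0.47,"z": -0.03,"az": -80.6,"gripper": -1},
  {"x": 0.53,"y": -0.47,"z": -0.03,"az": -80.6,"gripper": -1},
  {"x": 0.53,"y": -0.47,"z": -0.03,"az": -80.6,"gripper": -1},
  {"x": 0.53,"y": -0.47,"z": -0.03,"az": -80.6,"gripper": -1},
  {"x": 0.53,"y": -0.47,"z": -0.03,"az": -80.6,"gripper": -1},
  {"x": 0.53,"y": -0.47,"z": -0.03,"az": -80.6,"gripper": -1},
], squeeze=40)

```text
invalid input
```

```bash
cat >> h.py <<'E'
from scipy.spatial.transform import Rotation as Ro
def to(p,yaw):
    s=readout.get_state(); R=Ro.from_quat(s['eef_rot']); T=Ro.from_euler('z',yaw-90,degrees=True)
    # target: tool y along world angle yaw, z down
    y=np.array([np.cos(np.radians(yaw)),np.sin(np.radians(yaw)),0]);z=np.array([0,0,-1.]);Rt=Ro.from_matrix(np.c_[np.cross(y,z),y,z])
    print('t',s['t'],'pos',s['eef_pos'],'F',s['contact_force'],'open',s['opening'],'j',s['joint_pos'].round(2))
    print('d',R.inv().apply(np.array(p)-s['eef_pos']).round(4),(R.inv()*Rt).as_rotvec(degrees=True).round(2))
E
python3 -c "
from h import *
to([.526,.085,.32],5.6)"
```

```text
t 0.1 pos [ 0.13636817 -0.50680579  0.30348891] F [0.18267388 0.17902021 0.19411261] open 0.08535954091227793 j [-1.46  0.26 -0.05  1.26 -0.    1.42]
d [ 0.53   -0.4703 -0.016 ] [-4.000e-02 -4.000e-02 -8.054e+01]
```

>>> step_arm([
  {"x": 0.03,"y": -0.03,"z": -0.03,"ax": 0,"ay": 0,"az": -10,"gripper": -1},
  {"x": 0.53,"y": -0.47,"z": -0.03,"ax": 0,"ay": 0,"az": -80.6,"gripper": -1},
  {"x": 0.53,"y": -0.47,"z": -0.03,"ax": 0,"ay": 0,"az": -80.6,"gripper": -1},
  {"x": 0.53,"y": -0.47,"z": -0.03,"ax": 0,"ay": 0,"az": -80.6,"gripper": -1},
  {"x": 0.53,"y": -0.47,"z": -0.03,"ax": 0,"ay": 0,"az": -80.6,"gripper": -1},
  {"x": 0.53,"y": -0.47,"z": -0.03,"ax": 0,"ay": 0,"az": -80.6,"gripper": -1},
  {"x": 0.53,"y": -0.47,"z": -0.03,"ax": 0,"ay": 0,"az": -80.6,"gripper": -1},
  {"x": 0.53,"y": -0.47,"z": -0.03,"ax": 0,"ay": 0,"az": -80.6,"gripper": -1},
], squeeze=40)

```text
t: 1.1
eef_pos: [0.4003, -0.1038, 0.3339]
eef_rot: [0.67, 0.743, -0.0, 0.0]
contact_force: [0.8, -1.2, -0.3]
opening: 0.0001
finger_force: 0.0
```

```bash
python3 -c "
from h import *
to([.526,.085,.31],5.6)"
```

```text
t 1.1 pos [ 0.40030023 -0.1038165   0.33389993] F [ 0.83042776 -1.15814105 -0.32773137] open 0.00012882268563110843 j [-0.45  0.06 -0.22  1.29 -0.    1.02]
d [0.1748 0.1445 0.0239] [0.01 0.01 0.32]
```

>>> step_arm([
  {"x": 0.175,"y": 0.1445,"z": 0,"ax": 0,"ay": 0,"az": 0.3,"gripper": -1},
  {"x": 0.175,"y": 0.1445,"z": 0,"ax": 0,"ay": 0,"az": 0.3,"gripper": -1},
  {"x": 0.175,"y": 0.1445,"z": 0,"ax": 0,"ay": 0,"az": 0.3,"gripper": -1},
  {"x": 0.175,"y": 0.1445,"z": 0.024,"ax": 0,"ay": 0,"az": 0.3,"gripper": -1},
  {"x": 0.175,"y": 0.1445,"z": 0.024,"ax": 0,"ay": 0,"az": 0.3,"gripper": -1},
  {"x": 0.175,"y": 0.1445,"z": 0.024,"ax": 0,"ay": 0,"az": 0.3,"gripper": -1},
])

```text
t: 1.85
eef_pos: [0.5259, 0.0824, 0.3099]
eef_rot: [0.673, 0.739, -0.0, -0.0]
contact_force: [0.1, 0.1, 0.4]
opening: 0.0001
finger_force: 0.0
```

```bash
python3 -c "
from h import *
to([.526,.085,.27],5.6)
a=snap('scene')[0][160:310,265:465]; cv2.imwrite('pics/r1.png',cv2.resize(a,None,fx=4,fy=4)[...,::-1])"
```

```text
t 1.85 pos [0.52589875 0.082378   0.30988798] F [0.1016291  0.09992514 0.40148468] open 0.00010709517051407912 j [ 0.    0.27 -0.02  1.28 -0.    1.48]
d [0.0026 0.0004 0.0399] [-0.04  0.01 -0.23]
```

View pics/r1.png

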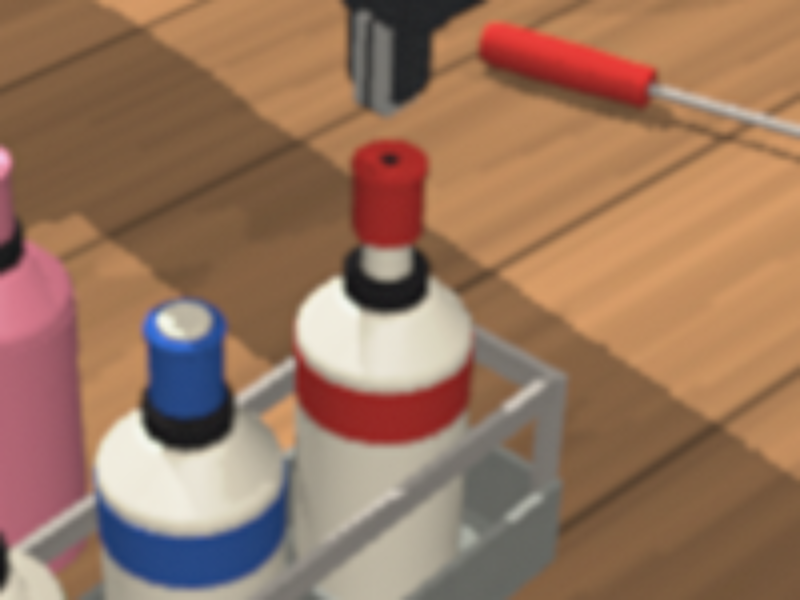

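The shut fingertips (388,105) are right above the red cap (389,158). Pressing down now.

>>> step_arm([
  {"x": 0.0025,"y": 0,"z": 0.015,"ax": 0,"ay": 0,"az": 0,"gripper": -1},
  {"x": 0.0025,"y": 0,"z": 0.02,"ax": 0,"ay": 0,"az": 0,"gripper": -1},
  {"x": 0.0025,"y": 0,"z": 0.025,"ax": 0,"ay": 0,"az": 0,"gripper": -1},
  {"x": 0.0025,"y": 0,"z": 0.029,"ax": 0,"ay": 0,"az": 0,"gripper": -1},
  {"x": 0.0025,"y": 0,"z": 0.033,"ax": 0,"ay": 0,"az": 0,"gripper": -1},
  {"x": 0.0025,"y": 0,"z": 0.036,"ax": 0,"ay": 0,"az": 0,"gripper": -1},
])

```text
t: 2.65
eef_pos: [0.526, 0.0849, 0.2739]
eef_rot: [0.673, 0.739, -0.0, 0.0]
contact_force: [-0.8, -3.9, 4.4]
opening: -0.0001
finger_force: 2.2
```

Force is about 5 N, so the cap is sliding. I'll continue in small rows.

>>> step_arm([
  {"x": 0,"y": 0,"z": 0.002,"ax": 0,"ay": 0,"az": 0,"gripper": -1},
  {"x": 0,"y": 0,"z": 0.004,"ax": 0,"ay": 0,"az": 0,"gripper": -1},
  {"x": 0,"y": 0,"z": 0.0045,"ax": 0,"ay": 0,"az": 0,"gripper": -1},
])

```text
t: 3.02
eef_pos: [0.5261, 0.0851, 0.2696]
eef_rot: [0.673, 0.739, 0.0, 0.0]
contact_force: [-2.9, -3.2, 11.4]
opening: -0.0001
finger_force: 5.6
```

>>> step_arm([
  {"x": 0,"y": 0,"z": 0.001,"ax": 0,"ay": 0,"az": 0,"gripper": -1},
  {"x": 0,"y": 0,"z": 0.001,"ax": 0,"ay": 0,"az": 0,"gripper": -1},
])

```text
t: 3.28
eef_pos: [0.5261, 0.0851, 0.2695]
eef_rot: [0.673, 0.739, 0.001, 0.001]
contact_force: [-4.6, -3.6, 18.0]
opening: -0.0004
finger_force: 9.2
```

Red is at its stop: the force rises with no travel, and 0.2695 − 0.0725 = 0.197. Next, retract and go above blue, opening on the way.

>>> step_arm([
  {"x": 0,"y": 0,"z": -0.05,"ax": 0,"ay": 0,"az": 0,"gripper": -1},
  {"x": 0,"y": 0,"z": -0.05,"ax": 0,"ay": 0,"az": 0,"gripper": 1},
  {"x": -0.106,"y": 0,"z": -0.05,"ax": 0,"ay": 0,"az": 0,"gripper": 1},
  {"x": -0.106,"y": 0,"z": -0.05,"ax": 0,"ay": 0,"az": 0,"gripper": 1},
  {"x": -0.106,"y": 0,"z": -0.05,"ax": 0,"ay": 0,"az": 0,"gripper": 1},
  {"x": -0.106,"y": 0,"z": -0.05,"ax": 0,"ay": 0,"az": 0,"gripper": 1},
])

```text
t: 4.03
eef_pos: [0.5357, -0.02, 0.3178]
eef_rot: [0.673, 0.739, 0.0, -0.001]
contact_force: [0.2, 0.7, 0.7]
opening: 0.085
finger_force: 0.0
```

```bash
python3 -c "
from h import *
to([.537,-.020,.243],5.6)
a=snap('scene')[0][160:310,225:425]; cv2.imwrite('pics/b1.png',cv2.resize(a,None,fx=4,fy=4)[...,::-1])"
```

```text
t 4.025 pos [ 0.5356976  -0.01999201  0.31779142] F [0.23992352 0.74726254 0.67734914] open 0.08504125105983504 j [-0.19  0.28  0.01  1.3   0.    1.29]
d [-0.0002  0.0014  0.0748] [-0.04 -0.05 -0.25]
```

View pics/b1.png

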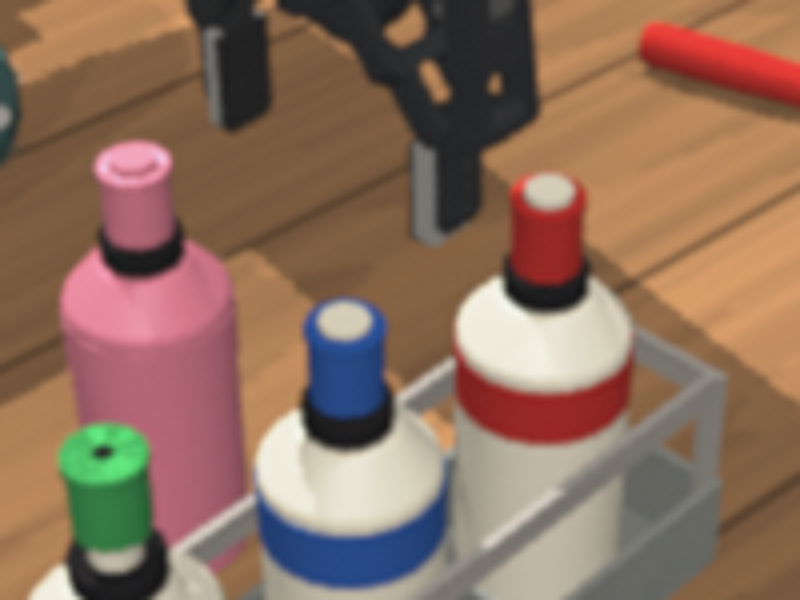

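Red (547,190) is now shut on its collar. The open fingers (240,120 and 440,235) straddle the blue cap (345,322). Descend and close.

>>> step_arm([
  {"x": 0,"y": 0.0015,"z": 0.05,"ax": 0,"ay": 0,"az": -0.2,"gripper": 1},
  {"x": 0,"y": 0.0015,"z": 0.075,"ax": 0,"ay": 0,"az": -0.2,"gripper": 1},
  {"x": 0,"y": 0.0015,"z": 0.075,"ax": 0,"ay": 0,"az": -0.2,"gripper": 0},
  {"x": 0,"y": 0.0015,"z": 0.075,"ax": 0,"ay": 0,"az": -0.2,"gripper": -1},
  {"x": 0,"y": 0.0015,"z": 0.075,"ax": 0,"ay": 0,"az": -0.2,"gripper": -1},
  {"x": 0,"y": 0.0015,"z": 0.075,"ax": 0,"ay": 0,"az": -0.2,"gripper": -1},
  {"x": 0,"y": 0.0015,"z": 0.075,"ax": 0,"ay": 0,"az": -0.2,"gripper": -1},
], squeeze=40)

```text
t: 4.95
eef_pos: [0.5368, -0.0202, 0.2442]
eef_rot: [0.672, 0.741, -0.0, -0.0]
contact_force: [-6.3, -0.2, 4.7]
opening: 0.0268
finger_force: 38.9
```

Gripped at 27 mm, which is the cap and not the 34 mm collar. Pull up.

>>> step_arm([
  {"x": 0,"y": 0,"z": -0.003,"ax": 0,"ay": 0,"az": 0,"gripper": -1},
  {"x": 0,"y": 0,"z": -0.006,"ax": 0,"ay": 0,"az": 0,"gripper": -1},
  {"x": 0,"y": 0,"z": -0.009,"ax": 0,"ay": 0,"az": 0,"gripper": -1},
  {"x": 0,"y": 0,"z": -0.012,"ax": 0,"ay": 0,"az": 0,"gripper": -1},
  {"x": 0,"y": 0,"z": -0.015,"ax": 0,"ay": 0,"az": 0,"gripper": -1},
  {"x": 0,"y": 0,"z": -0.017,"ax": 0,"ay": 0,"az": 0,"gripper": -1},
  {"x": 0,"y": 0,"z": -0.018,"ax": 0,"ay": 0,"az": 0,"gripper": -1},
])

```text
t: 5.82
eef_pos: [0.5368, -0.0203, 0.2614]
eef_rot: [0.672, 0.741, -0.0, -0.0]
contact_force: [-5.3, -0.4, -3.8]
opening: 0.0268
finger_force: 39.7
```

>>> step_arm([
  {"x": 0,"y": 0,"z": -0.001,"ax": 0,"ay": 0,"az": 0,"gripper": -1},
  {"x": 0,"y": 0,"z": -0.002,"ax": 0,"ay": 0,"az": 0,"gripper": -1},
  {"x": 0,"y": 0,"z": -0.002,"ax": 0,"ay": 0,"az": 0,"gripper": -1},
])

```text
t: 6.2
eef_pos: [0.5368, -0.0203, 0.2635]
eef_rot: [0.672, 0.741, -0.0, -0.0]
contact_force: [-5.9, 0.1, -2.3]
opening: 0.0267
finger_force: 39.8
```

>>> step_arm([
  {"x": 0,"y": 0,"z": -0.001,"ax": 0,"ay": 0,"az": 0,"gripper": -1},
  {"x": 0,"y": 0,"z": -0.0015,"ax": 0,"ay": 0,"az": 0,"gripper": -1},
  {"x": 0,"y": 0,"z": -0.0015,"ax": 0,"ay": 0,"az": 0,"gripper": -1},
])

```text
t: 6.58
eef_pos: [0.5368, -0.0202, 0.2644]
eef_rot: [0.672, 0.741, -0.0, -0.001]
contact_force: [-5.4, -2.1, -11.2]
opening: 0.0266
finger_force: 40.3
```

>>> step_arm([
  {"x": 0,"y": 0,"z": -0.001,"ax": 0,"ay": 0,"az": 0,"gripper": -1},
  {"x": 0,"y": 0,"z": -0.001,"ax": 0,"ay": 0,"az": 0,"gripper": -1},
])

```text
t: 6.82
eef_pos: [0.5368, -0.0202, 0.2647]
eef_rot: [0.672, 0.741, -0.001, -0.001]
contact_force: [-2.1, -1.0, -24.9]
opening: 0.0267
finger_force: 41.5
```

The upper stop is reached: 25 N with no travel, and 20.5 mm of lift. Open first, then retreat up.

>>> step_arm([
  {"x": 0,"y": 0,"z": 0,"ax": 0,"ay": 0,"az": 0,"gripper": 1},
  {"x": 0,"y": 0,"z": 0,"ax": 0,"ay": 0,"az": 0,"gripper": 1},
  {"x": 0,"y": 0,"z": 0,"ax": 0,"ay": 0,"az": 0,"gripper": 1},
  {"x": 0,"y": 0,"z": 0,"ax": 0,"ay": 0,"az": 0,"gripper": 1},
  {"x": 0,"y": 0,"z": -0.05,"ax": 0,"ay": 0,"az": 0,"gripper": 1},
  {"x": 0,"y": 0,"z": -0.09,"ax": 0,"ay": 0,"az": 0,"gripper": 1},
  {"x": 0,"y": 0,"z": -0.09,"ax": 0,"ay": 0,"az": 0,"gripper": 1},
])

```text
t: 7.7
eef_pos: [0.5382, -0.0204, 0.3587]
eef_rot: [0.672, 0.741, 0.001, 0.002]
contact_force: [0.1, -0.4, -0.6]
opening: 0.0854
finger_force: 0.0
```

```bash
python3 -c "
from h import *
to([.537,-.020,.35],5.6)
print(*[proj('scene',p) for p in ([.526,.085,.197],[.537,-.0202,.217])])
a=snap('scene')[0][170:320,225:425]; cv2.imwrite('pics/e1.png',cv2.resize(a,None,fx=4,fy=4)[...,::-1])"
```

```text
t 7.7 pos [ 0.53815326 -0.02044064  0.35868097] F [ 0.11365819 -0.41110178 -0.59992004] open 0.08542249307042607 j [-0.19  0.27  0.12  1.41  0.    1.28]
d [ 0.0006 -0.0011  0.0087] [ 0.27  0.08 -0.04]
[362.15537837 207.46804688] [310.94743111 228.8285713 ]
```

View pics/e1.png

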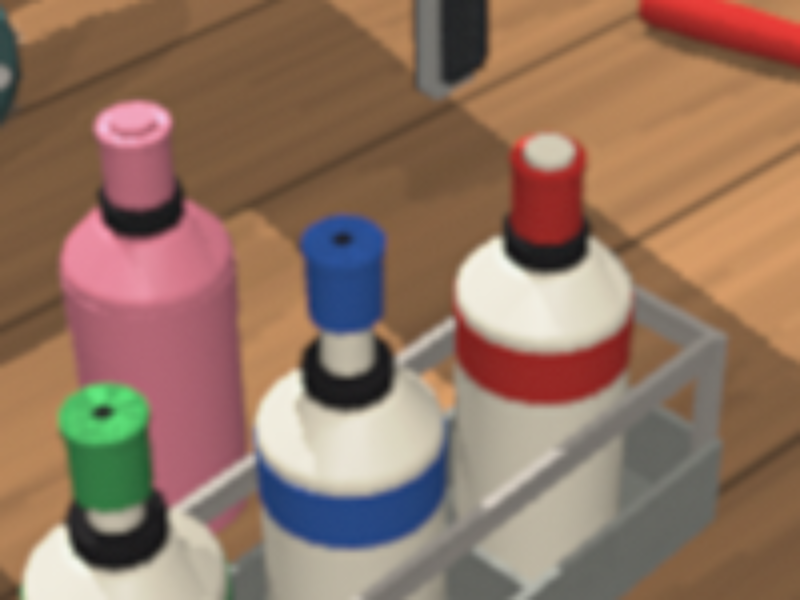

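Blue's top (343,239) is at row 229.4 against 228.8 expected when fully open. Red's (549,152) is at 207.6 against 207.5 expected when shut. Green is unmoved, and the gripper is clear.

```bash
python3 -c "
from h import *
print(ticket.finish_job())"
```

```text
the job is handed in; nothing more can be done
None
```

The red cap is pushed fully down (shut), the blue cap is pulled up to its stop (open), and the green cap and the pink and yellow look-alikes were left alone; I handed the job in at about 7.8 s, and no verdict came back.

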